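# Ink the hand stamp, mark the carton lightly, hang the stamp in its rack

## Robot

A 6-joint arm with a two-finger parallel gripper is mounted at the origin on the work surface; the furniture and walls round the work are solid. World frame = base frame: x ahead of the robot, y to its left, z up, the work surface at z = 0. Lengths are in m, angles in rad, forces in N, time in s.
With the tool pointing down it reaches from about 0.275 to 0.725 m from the base axis. Payload 15.9 kg.
Tool frame: the origin (TCP) lies at the very end of the fingers, on their centre line; the grasp point (between the pads) lies 19 mm behind it; z points along the fingers, y is the line along which they close (so a half turn about z gives the same grasp; the last joint's range is limited). The gripper opens to 85 mm and grips with 20 to 120 N. Pads are 22 mm wide; open, the fingers measure 114 mm over their backs; the gripper's body (76 mm by 85 mm) begins 54 mm behind the grasp point. The pads swing forward as they close: fully open they stand 13 mm farther back than shut.
Start: joints at [1.125, 0.213, -0.034, 1.323, 0, 1.571], TCP at [0.216, 0.451, 0.231] pointing down, gripper open.
Joint ranges: [-2.98, 2.98], [-0.74, 1.72], [-1.14, 1.35], [-2.1, 2.04], [-1.57, 1.44], [-3.14, 3.14]. Speed limits (rad/s): [1.89, 1.89, 2.39, 2.57, 3.14, 3.14].

## Interface

Orientations are given as a unit quaternion [w, x, y, z].
In Python, from bench import telemetry, eyes, robot, models gives the robot as it stands.
- The arm moves only by the tool send_rows, never from a script. Its argument "increments" is a list of rows, each an object with "gripper": the finger opening in mm, from 0 to 85.4; "xyz": the shift along the tool's x, y, z in units of 25 mm (1.0 is 25 mm), a list of three; "roll": the turn about the tool's z in units of 6 degrees (1.0 is 6 degrees). In form: [{"gripper": gripper, "xyz": [tx, ty, tz], "roll": roll}, ...]. A call has 1 to 20 rows; each row is the pose to reach, as a shift and turn from the pose commanded when the call began, along the tool's axes at that moment; what a row does not reach only later rows make up. A row lasts 1/12 s, in which the tool goes at most 41.7 mm and 7.16 degrees, less where a joint would pass 70% of its speed; a pose out of reach is approached as far as the arm can. A call with a gripper value outside its range is refused whole. The fingers move at their own pace and stop on an object; "newtons" is the grip in N (left out, the last holds). Time passes only in rows, so rows that repeat a pose let the fingers close. It gives the time, the measured TCP pose, the force, the opening and the grip force at its end, in the units of the state.
- telemetry.state(): the state, without advancing time (a new reading comes with each control period).
- eyes.snapshot(name): name is "scene" or "side" or "wrist"; returns the picture (384x512x3 uint8, blue, green, red); there is no depth.
- eyes.get_calibration(name): a dict with "fov_y" (degrees; the focal length in pixels is half the picture's height over the tangent of half this angle, whatever the lens; pixels are square), "cx", "cy" (the principal point, pixels), "dist_coeffs" ([k1, k2, p1, p2, k3] as OpenCV has them; the pictures are not rectified), "rvec" (rotation vector, rad) and "tvec" (3), from world to camera coordinates, as OpenCV has them. Camera axes: x right, y down, z forward; pixel columns grow to the right and rows downward; lengths in m; the calibration is good to about 2 mm. A picture is of the moment at which its call begins: read the wrist's pose just before it. get_calibration takes no time and is no camera call; for the wrist camera it gives the pose at the moment of the call.
- robot.close_job(): hands the job in; it is judged then, once.
Trained networks look in the newest picture that a camera, given by its name, has taken for a name from the list of things; names that differ only in an ending like _2 or _b are one class to them, and where a whole thing is asked for, a point or a joint stands for the part that bears it (a point fixed in the world has none). Each returns a list of dicts, best first, with "score" (0 to 1); they miss things now and then, are a little off and sometimes report something else, mostly with a low value. They report only what shows in the picture. A call takes as long as a camera call. They do not tell look-alikes from the thing itself.
- models.spot_in(camera, thing): "point" ([x, y, z] in m, in world coordinates, good to about 4 mm: the middle of the surface that is visible of it).
- models.cut_out(camera, thing): "mask" (384x512 bool, what is visible of it).
The state is a dict: "t": time; "qpos": joint angles; "dq": joint speeds; "joint_efforts": joint torques, N m; "eef_pos": TCP position; "ee_rot": TCP orientation; "ft_force": force on the tool from outside, world axes, zero at the start; "moment": the same for the moment, N m; "opening": finger opening in m; "grip_force": force on a finger pad.
Only numpy, scipy, OpenCV 4.12 (cv2) and the standard library are available. Lean on these libraries where they do the work, as an engineer would, in place of code of your own. Each camera call takes 0.05 s, during which the arm holds its last target. There are 200 camera calls.

## Task

Mark the small carton: pick up the wooden hand stamp that stands on the desk, ink it by pressing its face flat on the middle of the open ink pad for a moment, then press it for a moment on the middle of the carton's top with its long side along the carton's long side. Lean on it only enough for the foam cushion to give a little: the ink smears and the thin lid caves in if it is pushed hard. Finish by hanging the stamp gently by the neck of its handle in the empty fork of the wire rack, without shifting the carton or disturbing the stamps and tools around it.

Things in the scene. Friction and masses are not known exactly. Their poses are not given: they have to be found in the camera images.
- stamp: Hand stamp to use, standing upright on the desk, 100 mm tall, 0.15 kg. Origin at the centre of its stamping face (underside), z up, long side along y. From the face up: rubber die 31 x 65 mm, dark foam, wooden block 34 (x) x 68 (y) mm from 14 to 34 mm, round turned handle on the z axis. The origin stays with the block: while pressing it reads below the pressed surface by what the die has given.
- stamp_knob (a point): Point on the stamp's axis 83 mm above the face, middle of the round knob: radius 19 mm from 77 to 89 mm, domed top at 100 mm. Grasp it here from above (38 mm across), fingertips no lower than 72 mm above the face so that the neck stays free for the rack. 25 to 40 N of grip holds it while pressing.
- stamp_neck (a point): Point on the stamp's axis 64 mm above the face, at the top of its neck. The neck has radius 7.5 mm from 46 to 64 mm; above it a cone widens to radius 17 mm at 70 mm, below it the foot of the handle widens to 13.5 mm at 34 mm.
- stamp_die (a joint): How far (m) the rubber die under the stamp has given into its foam: 0 free, at most 0.006. It starts to give at 1.6 N and takes 2 N more for each mm: 3 mm is about 7.6 N; hard against its stop at 13.6 N, beyond which the force climbs steeply. Press until it has given 2 to 4 mm and stay half a second.
- ink_pad: Open ink pad, fixed, right or left of the stamp: grey steel tray 84 (x) x 122 (y) mm with a dark firm felt 79 x 117 mm whose flat top is 16 mm above the desk. Its lid is folded back flat on the desk along the -x long side (to 129 mm from the centre), 9 mm high. Origin at the centre of the underside, z up.
- carton: Small shut cardboard carton, loose, 69 (x) x 110 (y) x 58 (z) mm, about 0.35 kg. Origin at the centre of its underside, z up, long side along y.
- carton_top (a point): Centre of the carton's flat top, 58 mm above the desk.
- rack: Wire stamp rack at the back, fixed, -x side to the robot. Base x -52 to 40, y -145 to 145 mm, 8 mm high, origin on the desk, z up. A crossbar at x = +34 mm carries three forks at y = -90, 0, +90 mm: pairs of level wires 5 mm thick with a 20 mm clear gap, centres 95 mm above the desk. Other stamps hang at y = -90 and +90; the middle fork is empty.
- free_seat (a point): Middle of the empty (middle) fork, between its wires, at the height of their centres (95 mm above the desk); axes as the rack's. The wires run level from the crossbar 44 mm behind it (+x) to 24 mm in front (-x), then their open ends turn up and outward, ending 32 mm in front and 11.5 mm above.
- fork_entry (a point): Point 60 mm in front (-x) of free_seat and 16 mm above it. With the stamp upright, bring stamp_neck here, move level to +x until it is over free_seat (the cone clears the turned-up ends), then lower it. Hanging, the cone rests on both wires with stamp_neck about level with free_seat, the face 31 mm above the desk; the stamp may be turned either way about its axis.
- hung_stamp_a: A smaller stamp hanging in the fork at the rack's -y end, same handle, to be left hanging. Origin at the centre of its face, z up.
- hung_stamp_b: A smaller stamp hanging in the fork at the rack's +y end, same handle, to be left hanging. Origin at the centre of its face, z up.
- tape_measure: Tape measure lying on its side at the left end of the rack, 67 x 83 x 37 mm; a bystander. Origin at the centre of its underside.
Mind the look-alikes: they are no part of the job. Leave any red look-alike of the stamp alone.

How it is judged:
On the way, in this order (a step that is already met when the one before it is completed fails the run):
1. the stamp's face is pressed flat on the middle of the ink pad: more than 2.5 N, within 18 mm of the centre, upright within 0.12 rad, for 0.25 s (contact force between stamp and ink_pad above 2.5 N and horizontal distance between stamp and ink_pad below 0.018 m and angle between stamp's own z axis and vertical below 0.12 rad), for 0.25 s.
2. then it is pressed flat on the middle of the carton's top: more than 2.5 N, within 12 mm of the centre, long sides parallel within 0.17 rad, upright within 0.12 rad, for 0.25 s (contact force between stamp and carton above 2.5 N and horizontal distance between stamp and carton_top below 0.012 m and angle between the y axis of stamp and the y axis of carton, either way round below 0.17 rad and angle between stamp's own z axis and vertical below 0.12 rad), for 0.25 s.
At the end, for the whole second after the job is handed in: The stamp hangs still by its neck in the empty fork: within 6 mm of its middle line, 6 mm below to 5 mm above the wire centres, behind the turned-up ends, upright within 0.2 rad, carried by the rack; the carton stands within 20 mm of where it stood; the other stamps still hang (x of stamp_neck in the frame of free_seat between -0.02 and 0.034 m and y of stamp_neck in the frame of free_seat between -0.006 and 0.006 m and z of stamp_neck in the frame of free_seat between -0.006 and 0.005 m and angle between stamp's own z axis and vertical below 0.2 rad and contact force between stamp and rack above 0.4 N and linear speed of stamp below 0.05 m/s and angular speed of stamp below 0.6 rad/s and distance of carton from where it was at the start of the episode below 0.02 m and angle between carton's own z axis and vertical below 0.1 rad and distance of each of hung_stamp_a, hung_stamp_b from where it was at the start of the episode below 0.03 m); the robot touches nothing.
It fails at once if the stamp is pressed on the carton with more than 20 N (contact force between stamp and carton above 20 N).
It fails at once if the stamp is pressed on the ink pad with more than 20 N (contact force between stamp and ink_pad above 20 N).
It fails at once if the stamp is forced against the rack with more than 20 N (contact force between stamp and rack above 20 N).
It fails at once if the carton is shoved more than 30 mm (distance of carton from where it was at the start of the episode above 0.03 m).
It fails at once if a hanging stamp or the tape measure is moved more than 40 mm (distance of any of hung_stamp_a, hung_stamp_b, tape_measure from where it was at the start of the episode above 0.04 m).
It also fails if it takes over 61 s, if anything falls off the work surface, if the arm or the gripper's body presses on something with over 40 N, if the wrist force passes 120 N, or if a joint passes its speed limit or range.

## Working session

There is one attempt and no reset: what is moved stays moved. The work goes in short steps, Python scripts to look and compute and a tool call to move; the robot and the scene stay as the last step left them, time stands still between calls to the robot, and variables do not carry over. Pictures are saved under pics/ and viewed, at most 10 in all, crops included, and the job is handed in when it is done.

Besides the shell and the picture viewer there is one more tool, called after "Call:" as a command line: name --argument value ..., lists and objects as JSON in quotes. send_rows: Moves the arm, as the interface text tells. Its arguments: {"type":"object","properties":{"increments":{"type":"array","items":{"type":"object","properties":{"gripper":{"type":"number"},"xyz":{"type":"array","items":{"type":"number"}},"roll":{"type":"number"}}}},"newtons":{"type":"number"}},"required":["increments"]}

```bash
mkdir -p pics; python3 - <<'E'
from bench import telemetry, eyes, robot, models
import cv2,numpy as np
s=telemetry.state();print(s['t'],s['eef_pos'],s['ee_rot'],s['ft_force'])
a=[]
for c in('scene','side'):
    im=eyes.snapshot(c);cv2.imwrite(f'pics/{c}0.png',im)
    k=eyes.get_calibration(c);print(c,k)
    for th in('stamp','ink_pad','carton','rack','hung_stamp_a','tape_measure'):
        r=models.spot_in(c,th)
        print(c,th,[(round(x['score'],2),np.round(x['point'],3).tolist()) for x in r[:5]])
E
```

```text
0.0 [0.21546882 0.4508203  0.23079692] [-1.09178015e-04  2.21067010e-01  9.75258451e-01 -5.65066925e-04] [-0.36219054  0.02777057  0.12160732]
scene {'fov_y': 51.590372369857754, 'cx': 254.56356860816686, 'cy': 187.98095917560784, 'dist_coeffs': array([-0.08806558,  0.        ,  0.        ,  0.        ,  0.        ]), 'rvec': array([ 1.27310295, -2.08093252,  1.06597266]), 'tvec': array([0.4297875 , 0.1961143 , 0.77402829])}
scene stamp [(0.61, [0.401, 0.225, 0.036])]
scene ink_pad [(0.56, [0.377, 0.372, -0.001])]
scene carton [(0.78, [0.404, 0.1, 0.048])]
scene rack [(0.74, [0.52, 0.223, 0.01])]
scene hung_stamp_a [(0.88, [0.517, 0.127, 0.069]), (0.57, [0.507, 0.307, 0.058])]
scene tape_measure [(0.94, [0.499, 0.471, 0.036]), (0.68, [0.516, 0.22, 0.006])]
side {'fov_y': 56.43946798577364, 'cx': 255.7739259803784, 'cy': 186.2802400381985, 'dist_coeffs': array([0.01330645, 0.        , 0.        , 0.        , 0.        ]), 'rvec': array([ 0.38952406, -2.53494152,  1.56903524]), 'tvec': array([0.44682412, 0.04112517, 1.02971009])}
side stamp [(0.84, [0.41, 0.232, 0.04])]
side ink_pad [(0.9, [0.385, 0.382, 0.01])]
side carton [(0.82, [0.411, 0.124, 0.054]), (0.34, [0.386, 0.38, 0.008])]
side rack [(0.58, [0.524, 0.254, 0.004])]
side hung_stamp_a [(0.92, [0.521, 0.133, 0.076]), (0.57, [0.515, 0.314, 0.068])]
side tape_measure [(0.92, [0.505, 0.474, 0.036])]
```

View pics/scene0.png

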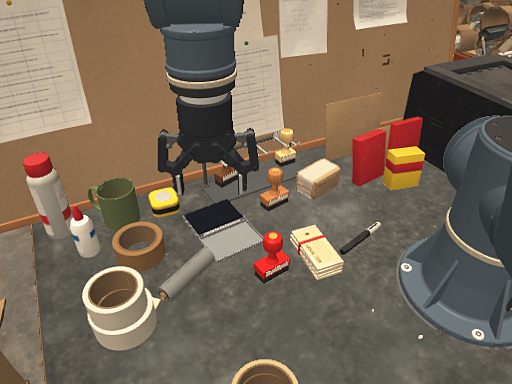

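View pics/side0.png

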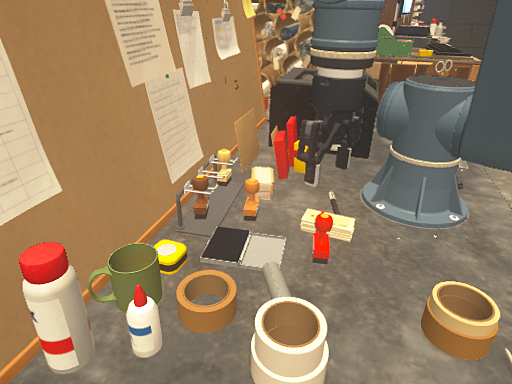

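Scene: the wooden stamp stands at (275,188), side view (251,198). The only full-size look-alike is red, at (271,258) and (321,238) in the side view. Two smaller stamps hang in the rack at (228,172) and (286,146). The target is the wooden one between pad and carton, because the description rules out red. I'll confirm it in a crop and get the wrist camera geometry.

```bash
cat > h.py <<'E'
from bench import telemetry, eyes, robot, models
import cv2,numpy as np
from scipy.spatial.transform import Rotation as R
def K(k): f=192/np.tan(np.radians(k['fov_y']/2)); return np.array([[f,0,k['cx']],[0,f,k['cy']],[0,0,1]])
def proj(k,P): return cv2.projectPoints(np.float64(P).reshape(-1,1,3),k['rvec'],k['tvec'],K(k),k['dist_coeffs'])[0][:,0]
def ray(k,px,z):
    n=cv2.undistortPoints(np.float64(px).reshape(-1,1,2),K(k),k['dist_coeffs'])[:,0]
    r=cv2.Rodrigues(k['rvec'])[0];C=-r.T@k['tvec'];d=np.c_[n,np.ones(len(n))]@r
    return C+d*((z-C[2])/d[:,2])[:,None]
def tool(s,d): # world vector -> tool units of 25 mm
    w,x,y,z=s['ee_rot']; return R.from_quat([x,y,z,w]).as_matrix().T@np.array(d)/.025
E
python3 - <<'E'
from h import *
s=telemetry.state();k=eyes.get_calibration('wrist');r=cv2.Rodrigues(k['rvec'])[0]
print('cam pos',-r.T@k['tvec'],'fwd',r[2],'right',r[0],k['fov_y'])
for x in((.26,.14,.26),(.28,.20,.26),(.30,.24,.25)): print(x,tool(s,np.array(x)-s['eef_pos']))
a=cv2.imread('pics/scene0.png')[110:290,180:360];b=cv2.imread('pics/side0.png')[130:270,180:360]
a=cv2.resize(a,(400,400),interpolation=2);b=cv2.resize(b,(400,311),interpolation=2);b=cv2.copyMakeBorder(b,0,89,0,0,0)
cv2.imwrite('pics/crop1.png',np.hstack([a,b]))
E
```

```text
cam pos [0.13925097 0.48917321 0.37421776] fwd [ 0.29615529 -0.13960245 -0.94488264] right [0.43203131 0.901856   0.00216646] 65.23017468592106
(0.26, 0.14, 0.26) [ -6.96974848 -10.4611852   -1.14717176]
(0.28, 0.2, 0.26) [-6.656614   -7.95081733 -1.14723051]
(0.3, 0.24, 0.25) [-6.68846917 -6.16223546 -0.74728034]
```

View pics/crop1.png

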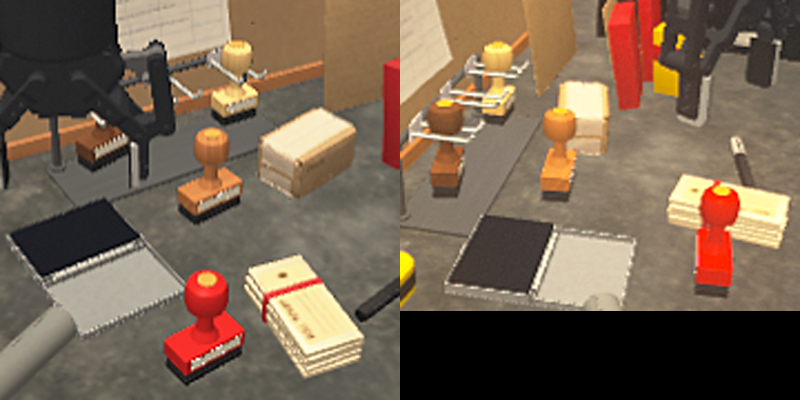

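The crop confirms it: the wooden stamp (crop 210,175) stands between pad and carton, and the red one (205,325) is the decoy. Next I move over the work for a wrist view.

Call:
send_rows --increments '[{"gripper":85,"xyz":[-1.4,-0.9,-1],"roll":-0.8},{"gripper":85,"xyz":[-2.8,-1.8,-2],"roll":-1.6},{"gripper":85,"xyz":[-4.2,-2.7,-2],"roll":-2.4},{"gripper":85,"xyz":[-5.6,-3.6,-2],"roll":-3.2},{"gripper":85,"xyz":[-7,-4.5,-2],"roll":-3.8},{"gripper":85,"xyz":[-8.1,-5.4,-2],"roll":-4.25},{"gripper":85,"xyz":[-8.1,-5.4,-2],"roll":-4.25},{"gripper":85,"xyz":[-8.1,-5.4,-2],"roll":-4.25},{"gripper":85,"xyz":[-8.1,-5.4,-2],"roll":-4.25},{"gripper":85,"xyz":[-8.1,-5.4,-2],"roll":-4.25}]'

```text
t: 1.53
eef_pos: [0.3397, 0.2429, 0.2813]
ee_rot: [-0.0, 0.0, 1.0, 0.0]
ft_force: [0.5, 0.4, 0.4]
opening: 0.0852
grip_force: 0.0
```

```bash
python3 - <<'E'
from h import *
s=telemetry.state();print(s['t'],s['eef_pos'],s['ee_rot'],s['ft_force'])
k=eyes.get_calibration('wrist');im=eyes.snapshot('wrist');cv2.imwrite('pics/w1.png',im)
import pickle;pickle.dump(k,open('w1.pkl','wb'))
for th in('stamp','stamp_knob','ink_pad','carton','carton_top','rack','free_seat','hung_stamp_a','tape_measure'):
    r=models.spot_in('wrist',th)
    print(th,[(round(x['score'],2),np.round(x['point'],3).tolist()) for x in r[:4]])
for th in('stamp','ink_pad','carton'):
    r=models.cut_out('wrist',th)
    if r:
        m=r[0]['mask'].astype(np.uint8); np.save(f'm_{th}.npy',m); c=max(cv2.findContours(m,0,1)[0],key=cv2.contourArea)
        print(th,len(c),cv2.minAreaRect(c))
cv2.imwrite('pics/w1x.png',cv2.resize(im,(800,600),interpolation=2))
E
```

```text
1.5333 [0.33971064 0.24285479 0.28129057] [-7.26642954e-05  1.75599799e-04  9.99999973e-01  1.31602225e-04] [0.45494303 0.43679147 0.35808982]
stamp [(0.92, [0.406, 0.223, 0.036]), (0.67, [0.219, 0.322, 0.093])]
stamp_knob [(0.91, [0.219, 0.322, 0.092]), (0.7, [0.406, 0.218, 0.029])]
ink_pad [(0.85, [0.375, 0.368, 0.011])]
carton [(0.67, [0.416, 0.09, 0.06])]
carton_top [(0.69, [0.416, 0.093, 0.056])]
rack [(0.94, [0.519, 0.217, 0.004])]
free_seat [(0.64, [0.517, 0.225, 0.009])]
hung_stamp_a [(0.85, [0.507, 0.298, 0.072]), (0.75, [0.519, 0.133, 0.065])]
tape_measure [(0.58, [0.514, 0.458, 0.036])]
stamp 154 ((234.7027130126953, 216.21621704101562), (48.33330154418945, 47.67570495605469), 80.53767395019531)
ink_pad 389 ((341.2784118652344, 177.95626831054688), (116.16514587402344, 89.92562866210938), 86.78451538085938)
carton 234 ((136.92755126953125, 215.97262573242188), (54.42994689941406, 89.34317779541016), 73.81079864501953)
```

View pics/w1x.png

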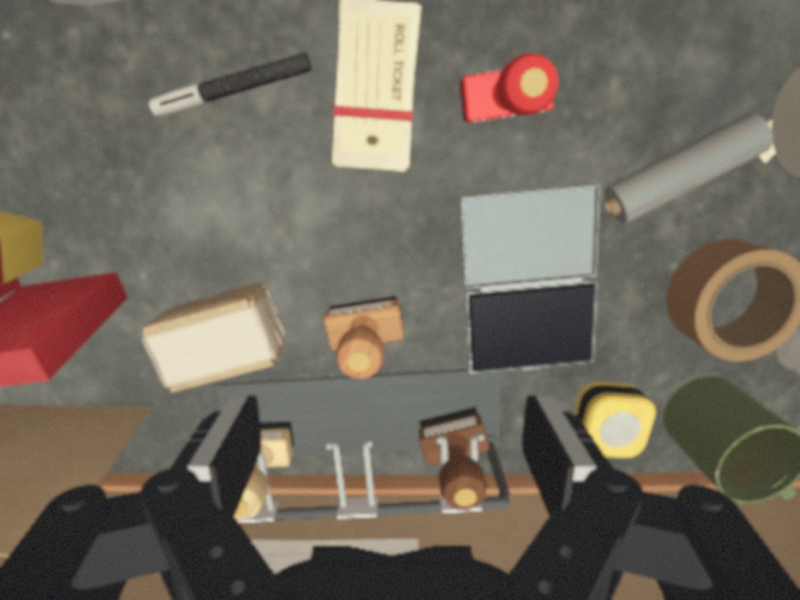

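The wrist view (800x600) shows the stamp knob at (359,361), the pad felt centred at (533,327), the carton top at (212,342), and the empty fork wires from (335,447)/(368,445) back to (345,508)/(372,508). I'll measure each by segmentation and rays onto its known plane.

```bash
cat > meas.py <<'E'
from h import *
import pickle
k=pickle.load(open('w1.pkl','rb'));im=cv2.imread('pics/w1.png');b,g,r=[im[...,i].astype(int) for i in range(3)]
def seg(m,x0,y0,x1,y1):
    z=np.zeros(m.shape,np.uint8);s=lambda v:int(v/1.5625);z[s(y0):s(y1),s(x0):s(x1)]=m[s(y0):s(y1),s(x0):s(x1)]
    return max(cv2.findContours(cv2.morphologyEx(z,cv2.MORPH_OPEN,np.ones((3,3))),0,1)[0],key=cv2.contourArea)
def rect(c,z):
    P=ray(k,c[:,0]+0.0,z)[:,:2];(cx,cy),(w,h),a=cv2.minAreaRect(np.float32(P*1000));
    if w>h: a+=90
    return np.round([cx,cy,w,h,((a+90)%180)-90],1) # a: long-side angle from y? short axis angle from x
felt=seg((r+g+b<150),455,270,610,385);print('felt',rect(felt,.016))
top=seg((r>190)&(g>175)&(b>150),130,275,295,400);print('carton',rect(top,.058))
blk=seg((r-b>50)&(r>110),315,285,415,345);print('block',rect(blk,.034))
dot=seg((r-b>50)&(g>135),338,345,382,375);print('dot',ray(k,dot[:,0].mean(0),.1), cv2.minEnclosingCircle(dot))
kn=seg((r-b>50)&(r>110),335,328,390,385);print('knob',cv2.minEnclosingCircle(kn),ray(k,[cv2.minEnclosingCircle(kn)[0]],.088))
vis=im.copy();cv2.drawContours(vis,[felt,top,blk,dot],-1,(0,255,0),1)
cv2.imwrite('pics/vis1.png',cv2.resize(vis[160:350,70:400],(800,461),interpolation=cv2.INTER_NEAREST))
for p in((335,447),(368,445)):print('tip',ray(k,[np.array(p)/1.5625],.1065))
for p in((342,508),(372,508)):print('root',ray(k,[np.array(p)/1.5625],.095))
for p in((221,384),(498,372)):print('base',ray(k,[np.array(p)/1.5625],.008))
E
python3 meas.py
```

```text
felt [ 4.50e+02  4.21e+02  2.64e+01  8.30e+00 -4.00e-01]
carton [422.1  87.6  57.7 104.9  15.2]
block [413.5 220.3  37.1  69.3  10.4]
dot [[0.41296999 0.22057856 0.1       ]] ((230.0, 229.31817626953125), 13.416892051696777)
knob ((231.0, 221.25), 20.953916549682617) [[0.40784411 0.22140541 0.088     ]]
tip [[0.48906615 0.19960847 0.1065    ]]
tip [[0.48713555 0.22631216 0.1065    ]]
root [[0.5624075 0.2013264 0.095    ]]
root [[0.5623927  0.22793562 0.095     ]]
base [[0.48639623 0.07377928 0.008     ]]
base [[0.47324746 0.3515571  0.008     ]]
```

View pics/vis1.png

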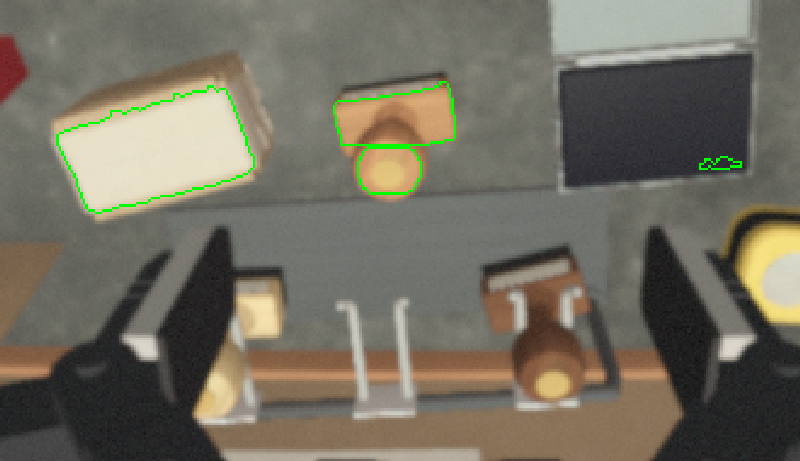

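Stamp axis is about (0.413, 0.2205), yaw about 10°. Moving to hover above it, with a closer look on the way.

Call:
send_rows --increments '[{"gripper":85,"xyz":[-1.0,-0.3,1.2],"roll":0},{"gripper":85,"xyz":[-2.0,-0.6,2.4],"roll":0},{"gripper":85,"xyz":[-2.6,-0.8,3.6],"roll":0},{"gripper":85,"xyz":[-2.9,-0.9,4.8],"roll":0},{"gripper":85,"xyz":[-2.9,-0.9,4.8],"roll":0},{"gripper":85,"xyz":[-2.9,-0.9,4.8],"roll":0},{"gripper":85,"xyz":[-2.9,-0.9,4.8],"roll":0}]'

```text
t: 2.77
eef_pos: [0.4126, 0.2199, 0.163]
ee_rot: [0.0, 0.0, 1.0, 0.0]
ft_force: [-0.7, 1.3, 1.7]
opening: 0.0848
grip_force: 0.0
```

```bash
python3 - <<'E'
from h import *
import pickle
k0=pickle.load(open('w1.pkl','rb'))
V=lambda *p:[np.array(q)/2.4242+[70,160] for q in p]
c=ray(k0,V((52,122),(95,218),(255,180)),.058);print('carton corners',c.round(4),'ctr',((c[0]+c[2])/2).round(4),np.linalg.norm(c[1]-c[0]),np.linalg.norm(c[2]-c[1]),'yaw',np.degrees(np.arctan2(-(c[2]-c[1])[0],(c[2]-c[1])[1])))
f=ray(k0,V((560,70),(751,55),(751,172),(567,187)),.016);print('felt',f.round(4),'ctr',f.mean(0).round(4))
s=telemetry.state();print(s['t'],s['eef_pos'])
k=eyes.get_calibration('wrist');im=eyes.snapshot('wrist');pickle.dump(k,open('w2.pkl','wb'));cv2.imwrite('pics/w2.png',im)
print('tcp proj',proj(k,s['eef_pos']))
cv2.imwrite('pics/w2x.png',cv2.resize(im,(800,600),interpolation=2))
E
```

```text
carton corners [[0.4056 0.0332 0.058 ]
 [0.4654 0.0477 0.058 ]
 [0.4408 0.1429 0.058 ]] ctr [0.4232 0.088  0.058 ] 0.061552499245765606 0.09839169339546956 yaw 14.523501587924422
felt [[0.39   0.318  0.016 ]
 [0.3808 0.4313 0.016 ]
 [0.4576 0.4423 0.016 ]
 [0.4673 0.3267 0.016 ]] ctr [0.4239 0.3796 0.016 ]
2.7667 [0.4126257  0.21986282 0.16296143]
tcp proj [[246.88045865 254.22192629]]
```

View pics/w2x.png

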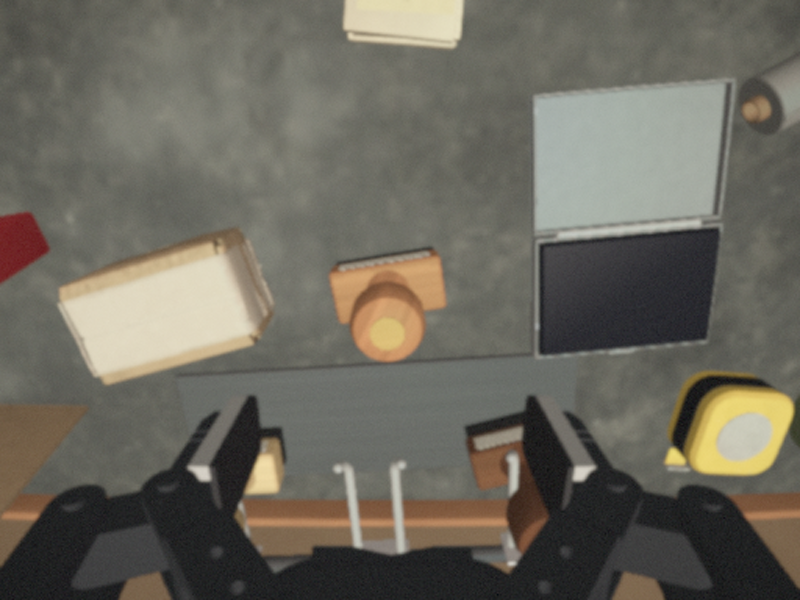

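The closer wrist view (800x600) shows the knob dot at (387,333), the fork tips at (345,468)/(397,465), and the carton centred at (165,305). I'll fit each box model to its network mask by IoU.

```bash
cat > fit.py <<'E'
from h import *
import pickle
from scipy.optimize import minimize
def model(p,w,h,z0,z1,k):
    c,s=np.cos(p[2]),np.sin(p[2]);P=[[p[0]+c*a-s*b,p[1]+s*a+c*b,z] for a in(-w/2,w/2) for b in(-h/2,h/2) for z in(z0,z1)]
    m=np.zeros((384*4,512*4),np.uint8);cv2.fillConvexPoly(m,cv2.convexHull(np.int32(np.round(proj(k,P)*4+1.5))),1)
    return m>0
def fit(m,p,dims,k):
    M=cv2.resize(m.astype(np.uint8),None,fx=4,fy=4,interpolation=0)>0
    def cost(q): q=[p[0]+q[0],p[1]+q[1],p[2]+10*q[2]]; a=model(q,*dims,k); return -(a&M).sum()/(a|M).sum()
    r=minimize(cost,[0,0,0],method='Nelder-Mead',options=dict(initial_simplex=[[0,0,0],[.01,0,0],[0,.01,0],[0,0,.015]],xatol=1e-4,fatol=1e-5))
    return np.round([p[0]+r.x[0],p[1]+r.x[1],np.degrees(p[2]+10*r.x[2]),-r.fun],4)
E
python3 - <<'E'
from fit import *
k2=pickle.load(open('w2.pkl','rb'));k1=pickle.load(open('w1.pkl','rb'))
for th,p,d in(('carton',(.42,.088,.25),(.069,.110,0,.058)),('ink_pad',(.424,.38,.08),(.084,.122,0,.016))):
    r=models.cut_out('wrist',th)
    m2=r[0]['mask'];print(th,r[0]['score'])
    print(fit(np.load(f'm_{th}.npy'),p,d,k1),fit(m2,p,d,k2))
im=cv2.imread('pics/w2.png')
V=lambda *p:[np.array(q)/1.5625 for q in p]
print('dot',ray(k2,V((387,333)),.1),'tips',ray(k2,V((345,468),(397,465)),.1065),'wires mid',ray(k2,V((352,510),(398,508),(356,540),(400,540)),.095),'base',ray(k2,V((180,374),(535,355)),.008))
b=ray(k2,V((334,275),(440,253),(445,302)),.034);print('block',b,(b[0]+b[2])/2)
f=ray(k2,V((541,240),(718,228),(708,340),(541,353)),.016);print('felt',f.mean(0))
E
```

```text
carton 0.7
[ 0.4239  0.0834 20.5113  0.8763] [ 0.4231  0.0842 19.7575  0.884 ]
ink_pad 0.63
[0.3397 0.3686 6.4965 0.5392] [0.3398 0.3677 5.7942 0.5464]
dot [[0.41506813 0.21994741 0.1       ]] tips [[0.48799532 0.19793721 0.1065    ]
 [0.48615611 0.22481399 0.1065    ]] wires mid [[0.52653436 0.19948018 0.095     ]
 [0.52513909 0.2256679  0.095     ]
 [0.54908787 0.20110223 0.095     ]
 [0.54915353 0.22693657 0.095     ]] base [[0.48577589 0.07054255 0.008     ]
 [0.47122225 0.32343544 0.008     ]]
block [[0.40511268 0.18772663 0.034     ]
 [0.39171824 0.25111538 0.034     ]
 [0.42248891 0.25518698 0.034     ]] [0.4138008 0.2214568 0.034    ]
felt [0.42244123 0.37813481 0.016     ]
```

Call:
send_rows --increments '[{"gripper":85,"xyz":[-0.05,0,1.2],"roll":0},{"gripper":85,"xyz":[-0.05,0,2.4],"roll":0},{"gripper":85,"xyz":[-0.05,0,3.2],"roll":0},{"gripper":85,"xyz":[-0.05,0,3.6],"roll":0},{"gripper":85,"xyz":[-0.05,0,3.6],"roll":0},{"gripper":85,"xyz":[-0.05,0,3.6],"roll":0},{"gripper":85,"xyz":[-0.05,0,3.6],"roll":0}]'

```text
t: 3.5
eef_pos: [0.4146, 0.22, 0.0728]
ee_rot: [0.001, 0.0, 1.0, 0.0]
ft_force: [-0.1, 0.3, 0.8]
opening: 0.085
grip_force: 0.0
```

```bash
python3 - <<'E'
from h import *
import pickle
m=models.cut_out('scene','carton')
k=eyes.get_calibration('scene')
from fit import *
if m: print(m[0]['score'],fit(m[0]['mask'],(.42,.088,.27),(.069,.110,0,.058),k))
for th in ('carton','stamp'):
  r=models.cut_out('side',th)
  if r and th=='carton': print(fit(r[0]['mask'],(.42,.088,.27),(.069,.110,0,.058),eyes.get_calibration('side')))
M=np.load('m_carton.npy');k1=pickle.load(open('w1.pkl','rb'))
im=cv2.imread('pics/w1.png');
for m,c in((M,(255,0,0)),(cv2.resize(model((.4235,.088,.255),.069,.110,0,.058,k1).astype(np.uint8),(512,384),interpolation=0),(0,0,255)),(cv2.resize(model((.4235,.088,.255),.069,.110,.057,.058,k1).astype(np.uint8),(512,384),interpolation=0),(0,255,0))):
    cv2.drawContours(im,cv2.findContours(m,0,1)[0],-1,c,1)
cv2.imwrite('pics/v3.png',cv2.resize(im[165:265,80:200],(600,500),interpolation=0))
E
```

```text
[ 0.4271  0.0752 16.423   0.6603]
```

View pics/v3.png

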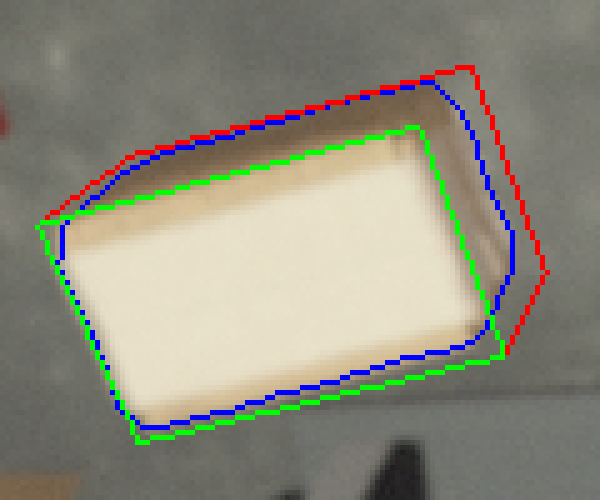

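The overlay puts the carton top centre near (0.422, 0.087) with yaw about 15°. Closing on the knob.

Call:
send_rows --increments '[{"gripper":34,"xyz":[0,0,0],"roll":0},{"gripper":34,"xyz":[0,0,0],"roll":0},{"gripper":34,"xyz":[0,0,0],"roll":0},{"gripper":34,"xyz":[0,0,0],"roll":0},{"gripper":34,"xyz":[0,0,0],"roll":0},{"gripper":30,"xyz":[0,0,0],"roll":0},{"gripper":30,"xyz":[0,0,0],"roll":0},{"gripper":30,"xyz":[0,0,0],"roll":0},{"gripper":30,"xyz":[0,0,0],"roll":0}]' --newtons 35

```text
t: 4.4
eef_pos: [0.4138, 0.2194, 0.0713]
ee_rot: [-0.0, 0.0, 1.0, -0.0]
ft_force: [0.1, -2.3, 3.5]
opening: 0.0366
grip_force: 36.3
```

Call:
send_rows --increments '[{"gripper":30,"xyz":[0,0,-0.8],"roll":0},{"gripper":30,"xyz":[0,0,-1.8],"roll":0},{"gripper":30,"xyz":[-0.1,1.0,-2.4],"roll":0},{"gripper":30,"xyz":[-0.15,2.2,-2.4],"roll":0},{"gripper":30,"xyz":[-0.2,3.4,-2.4],"roll":0},{"gripper":30,"xyz":[-0.3,4.6,-2.4],"roll":0},{"gripper":30,"xyz":[-0.37,5.6,-2.4],"roll":0},{"gripper":30,"xyz":[-0.37,6.38,-2.4],"roll":0},{"gripper":30,"xyz":[-0.37,6.38,-2.2],"roll":0},{"gripper":30,"xyz":[-0.37,6.38,-1.8],"roll":0},{"gripper":30,"xyz":[-0.37,6.38,-1.4],"roll":0},{"gripper":30,"xyz":[-0.37,6.38,-1.2],"roll":0},{"gripper":30,"xyz":[-0.37,6.38,-1.2],"roll":0},{"gripper":30,"xyz":[-0.37,6.38,-1.2],"roll":0}]'

```text
t: 5.57
eef_pos: [0.423, 0.3781, 0.101]
ee_rot: [-0.0, 0.001, 1.0, -0.0]
ft_force: [0.4, -0.1, -1.7]
opening: 0.0365
grip_force: 36.1
```

```bash
python3 - <<'E'
from h import *
import pickle
s=telemetry.state();print(s['t'],s['eef_pos'],s['ft_force'],s['opening'])
k=eyes.get_calibration('wrist');im=eyes.snapshot('wrist');pickle.dump(k,open('w3.pkl','wb'));cv2.imwrite('pics/w3.png',im)
cv2.imwrite('pics/w3x.png',cv2.resize(im,(800,600),interpolation=2))
print(proj(k,[s['eef_pos']+[0,0,-.0713],[.423,.379,.016]])*1.5625)
E
```

```text
5.5667 [0.42304482 0.37814816 0.10098626] [ 0.40303355 -0.05100274 -1.69392888] 0.03651202533780048
[[387.11575961 322.02034798]
 [388.92885685 312.24335876]]
```

View pics/w3x.png

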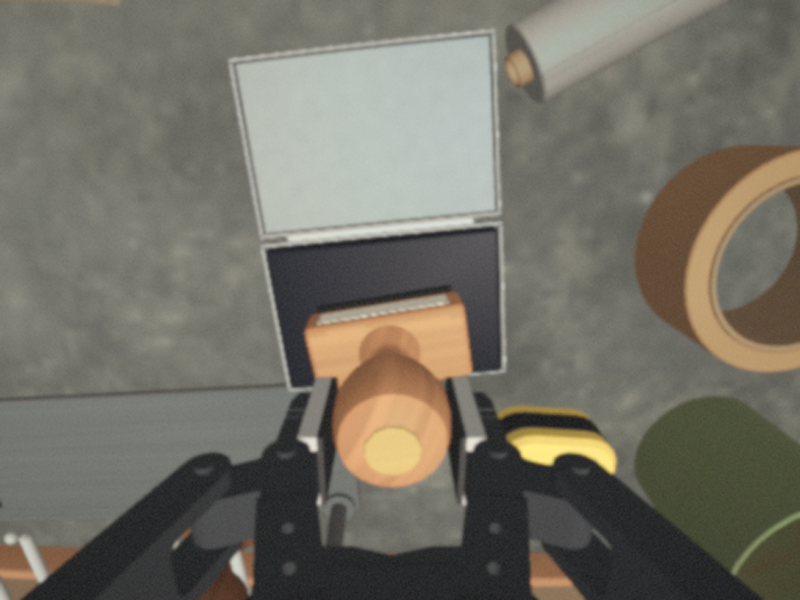

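The stamp is held upright and centred over the felt. The felt centre is about (390,305), against a predicted (389,312). Lowering slowly.

Call:
send_rows --increments '[{"gripper":30,"xyz":[0,0,0.25],"roll":0},{"gripper":30,"xyz":[0,0,0.45],"roll":0},{"gripper":30,"xyz":[0,0,0.52],"roll":0},{"gripper":30,"xyz":[0,0,0.56],"roll":0},{"gripper":30,"xyz":[0,0,0.6],"roll":0},{"gripper":30,"xyz":[0,0,0.6],"roll":0},{"gripper":30,"xyz":[0,0,0.6],"roll":0}]'

```text
t: 6.2
eef_pos: [0.4233, 0.3789, 0.0866]
ee_rot: [0.0, 0.0, 1.0, 0.0]
ft_force: [0.2, -2.5, 3.6]
opening: 0.0365
grip_force: 36.7
```

Call:
send_rows --increments '[{"gripper":30,"xyz":[0,0,0.03],"roll":0},{"gripper":30,"xyz":[0,0,0.04],"roll":0},{"gripper":30,"xyz":[0,0,0.04],"roll":0},{"gripper":30,"xyz":[0,0,0.04],"roll":0},{"gripper":30,"xyz":[0,0,0.04],"roll":0},{"gripper":30,"xyz":[0,0,0.04],"roll":0},{"gripper":30,"xyz":[0,0,0.04],"roll":0},{"gripper":30,"xyz":[0,0,0.04],"roll":0},{"gripper":30,"xyz":[0,0,0.04],"roll":0}]'

```text
t: 6.95
eef_pos: [0.4233, 0.3789, 0.0855]
ee_rot: [0.0, 0.0, 1.0, -0.0]
ft_force: [0.0, -3.1, 6.3]
opening: 0.0362
grip_force: 36.9
```

Contact is about 8 N, roughly 3 mm of give. Lifting and carrying to the carton.

Call:
send_rows --increments '[{"gripper":30,"xyz":[0,0,-0.6],"roll":0},{"gripper":30,"xyz":[0,0,-1.6],"roll":0},{"gripper":30,"xyz":[0,-0.7,-2.6],"roll":0},{"gripper":30,"xyz":[0,-1.8,-3.2],"roll":0},{"gripper":30,"xyz":[0,-3.0,-3.2],"roll":0},{"gripper":30,"xyz":[0,-4.2,-3.2],"roll":0},{"gripper":30,"xyz":[0,-5.4,-3.2],"roll":0},{"gripper":30,"xyz":[0,-6.6,-3.2],"roll":0},{"gripper":30,"xyz":[0,-7.8,-3.2],"roll":0},{"gripper":30,"xyz":[0.05,-9.0,-3.2],"roll":-0.2},{"gripper":30,"xyz":[0.05,-10.2,-3.2],"roll":-0.5},{"gripper":30,"xyz":[0.05,-11.2,-3.2],"roll":-0.7},{"gripper":30,"xyz":[0.05,-11.68,-3.2],"roll":-0.7},{"gripper":30,"xyz":[0.05,-11.68,-3.2],"roll":-0.7},{"gripper":30,"xyz":[0.05,-11.68,-3.2],"roll":-0.7},{"gripper":30,"xyz":[0.05,-11.68,-3.2],"roll":-0.7},{"gripper":30,"xyz":[0.05,-11.68,-3.2],"roll":-0.7}]'

```text
t: 8.37
eef_pos: [0.4217, 0.0878, 0.1652]
ee_rot: [-0.0, -0.037, 0.999, 0.0]
ft_force: [-0.2, -0.5, -1.7]
opening: 0.0363
grip_force: 36.2
```

```bash
python3 - <<'E'
from h import *
import pickle
s=telemetry.state();print(s['t'],s['eef_pos'],s['ee_rot'],s['ft_force'],s['opening'])
k=eyes.get_calibration('wrist');im=eyes.snapshot('wrist');pickle.dump(k,open('w4.pkl','wb'));cv2.imwrite('pics/w4.png',im)
C=[]
def box(x,y,yaw,w,h,z):
    c,n=np.cos(yaw),np.sin(yaw);return [[x+c*a-n*b,y+n*a+c*b,z] for a,b in((-w/2,-h/2),(w/2,-h/2),(w/2,h/2),(-w/2,h/2))]
for yaw,c in((15,(0,255,0)),):
    cv2.polylines(im,[np.int32(proj(k,box(.422,.087,np.radians(yaw),.069,.110,.058)).round())],True,c,1)
fz=s['eef_pos'][2]-.0713+.034
cv2.polylines(im,[np.int32(proj(k,box(s['eef_pos'][0],s['eef_pos'][1],np.radians(15),.034,.068,fz)).round())],True,(255,0,255),1)
cv2.imwrite('pics/w4x.png',cv2.resize(im,(800,600),interpolation=2))
E
```

```text
8.3667 [0.42174746 0.0877651  0.16520145] [-5.62269896e-05 -3.67576019e-02  9.99324203e-01  1.17468256e-04] [-0.23611027 -0.50689767 -1.67071296] 0.036335555563696956
```

View pics/w4x.png

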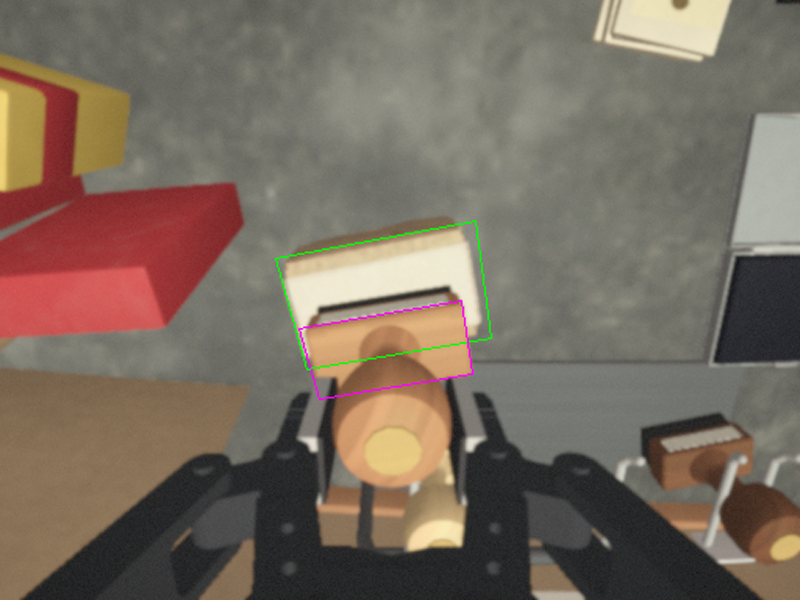

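Carton top and stamp agree with the overlays in position and in yaw to within about 3°. Lowering.

Call:
send_rows --increments '[{"gripper":30,"xyz":[0,0,0.5],"roll":0},{"gripper":30,"xyz":[0,0,1.0],"roll":0},{"gripper":30,"xyz":[0,0,1.25],"roll":0},{"gripper":30,"xyz":[0,0,1.36],"roll":0},{"gripper":30,"xyz":[0,0,1.4],"roll":0},{"gripper":30,"xyz":[0,0,1.44],"roll":0},{"gripper":30,"xyz":[0,0,1.46],"roll":0},{"gripper":30,"xyz":[0,0,1.46],"roll":0},{"gripper":30,"xyz":[0,0,1.46],"roll":0}]'

```text
t: 9.17
eef_pos: [0.4219, 0.0871, 0.1292]
ee_rot: [0.0, -0.036, 0.999, 0.0]
ft_force: [-0.9, 1.2, 1.9]
opening: 0.0364
grip_force: 36.5
```

Call:
send_rows --increments '[{"gripper":30,"xyz":[0,0,0.03],"roll":0},{"gripper":30,"xyz":[0,0,0.06],"roll":0},{"gripper":30,"xyz":[0,0,0.07],"roll":0},{"gripper":30,"xyz":[0,0,0.07],"roll":0},{"gripper":30,"xyz":[0,0,0.07],"roll":0},{"gripper":30,"xyz":[0,0,0.07],"roll":0},{"gripper":30,"xyz":[0,0,0.07],"roll":0},{"gripper":30,"xyz":[0,0,0.07],"roll":0},{"gripper":30,"xyz":[0,0,0.07],"roll":0}]'

```text
t: 9.92
eef_pos: [0.4219, 0.087, 0.1273]
ee_rot: [0.0, -0.036, 0.999, 0.0]
ft_force: [-1.9, 0.2, 5.8]
opening: 0.0364
grip_force: 36.8
```

About 7.5 N held. Lifting and going to the fork entry; seat estimate is (0.519, 0.2128), rack yaw about 3°.

Call:
send_rows --increments '[{"gripper":30,"xyz":[0,0,-0.6],"roll":0},{"gripper":30,"xyz":[0,0,-1.5],"roll":0},{"gripper":30,"xyz":[-0.2,0.6,-2.1],"roll":0},{"gripper":30,"xyz":[-0.6,1.6,-2.1],"roll":0},{"gripper":30,"xyz":[-1.0,2.6,-2.1],"roll":0},{"gripper":30,"xyz":[-1.4,3.6,-2.1],"roll":0},{"gripper":30,"xyz":[-1.82,4.5,-2.1],"roll":0},{"gripper":30,"xyz":[-1.82,4.78,-1.6],"roll":0},{"gripper":30,"xyz":[-1.82,4.78,-0.7],"roll":0},{"gripper":30,"xyz":[-1.82,4.78,0.1],"roll":0},{"gripper":30,"xyz":[-1.82,4.78,0.3],"roll":0},{"gripper":30,"xyz":[-1.82,4.78,0.3],"roll":0},{"gripper":30,"xyz":[-1.82,4.78,0.3],"roll":0},{"gripper":30,"xyz":[-1.82,4.78,0.3],"roll":0}]'

```text
t: 11.08
eef_pos: [0.4591, 0.2095, 0.1208]
ee_rot: [0.001, -0.036, 0.999, 0.0]
ft_force: [0.0, 0.2, -2.3]
opening: 0.0366
grip_force: 36.2
```

```bash
python3 - <<'E'
from h import *
s=telemetry.state();print(s['t'],s['eef_pos'],s['ft_force'],s['opening'])
y=np.radians(3.2);ex=np.array([np.cos(y),np.sin(y),0]);ey=np.array([-np.sin(y),np.cos(y),0]);S=np.array([.519,.2128,.095])
n=s['eef_pos']+[0,0,-.0085];out=[]
for c in('scene','side'):
    im=eyes.snapshot(c);cv2.imwrite(f'pics/{c}5.png',im);k=eyes.get_calibration(c)
    p=proj(k,[S]).mean(0);x0,y0=int(p[0]-55),int(p[1]-50)
    big=cv2.resize(im[y0:y0+90,x0:x0+100],None,fx=4,fy=4,interpolation=2)
    for sg in(-1,1):
        q=proj(k,[S+ey*sg*.0125-ex*.024,S+ey*sg*.0125+ex*.044]);q=np.int32((q-[x0,y0]+.5)*4);cv2.line(big,tuple(map(int,q[0])),tuple(map(int,q[1])),(0,255,0),1)
    q=np.int32((proj(k,[n,n+[0,0,.036],n-[0,0,.064]])-[x0,y0]+.5)*4);cv2.polylines(big,[q[[1,2]]],False,(255,0,255),1);cv2.circle(big,tuple(map(int,q[0])),3,(255,0,255),1)
    out.append(big)
cv2.imwrite('pics/v5.png',np.hstack(out))
d=S-ex*.060-s['eef_pos'];print(tool(s,[d[0],d[1],0]),tool(s,ex*.06))
E
```

```text
11.0833 [0.45910842 0.20954032 0.12076201] [ 0.04904622  0.16663731 -2.28366673] 0.03659585242459613
[ 8.51662352e-04 -3.53229198e-03 -2.92570972e-06] [-2.39967446 -0.03936119  0.00362899]
```

View pics/v5.png

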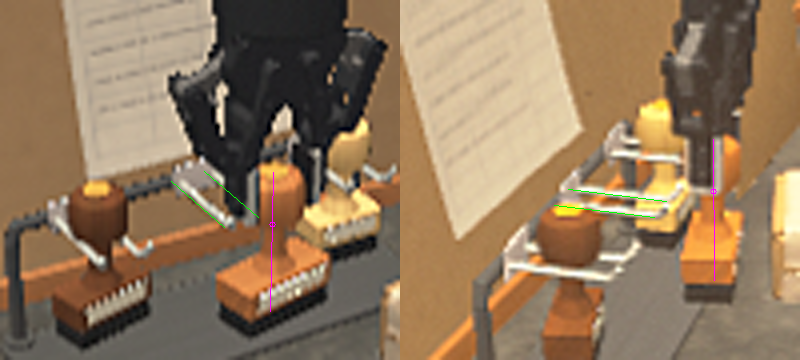

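Stamp and wires show the same small offset in the scene overlay, so they agree with each other. Entering the fork in steps while watching the force.

Call:
send_rows --increments '[{"gripper":30,"xyz":[-0.4,0,0],"roll":0},{"gripper":30,"xyz":[-0.8,-0.01,0],"roll":0},{"gripper":30,"xyz":[-1.1,-0.02,0],"roll":0},{"gripper":30,"xyz":[-1.4,-0.02,0],"roll":0},{"gripper":30,"xyz":[-1.4,-0.02,0],"roll":0},{"gripper":30,"xyz":[-1.4,-0.02,0],"roll":0}]'

```text
t: 11.68
eef_pos: [0.4937, 0.2114, 0.1193]
ee_rot: [-0.0, -0.036, 0.999, -0.0]
ft_force: [-0.4, -1.2, -2.1]
opening: 0.0368
grip_force: 36.2
```

Call:
send_rows --increments '[{"gripper":30,"xyz":[-0.4,0,0],"roll":0},{"gripper":30,"xyz":[-0.8,-0.01,0],"roll":0},{"gripper":30,"xyz":[-1.0,-0.02,0],"roll":0},{"gripper":30,"xyz":[-1.0,-0.02,0],"roll":0},{"gripper":30,"xyz":[-1.0,-0.02,0],"roll":0},{"gripper":30,"xyz":[-1.0,-0.02,0.2],"roll":0},{"gripper":30,"xyz":[-1.0,-0.02,0.35],"roll":0},{"gripper":30,"xyz":[-1.0,-0.02,0.4],"roll":0},{"gripper":30,"xyz":[-1.0,-0.02,0.4],"roll":0},{"gripper":30,"xyz":[-1.0,-0.02,0.4],"roll":0}]'

```text
t: 12.52
eef_pos: [0.5181, 0.2127, 0.1095]
ee_rot: [-0.0, -0.036, 0.999, -0.0]
ft_force: [0.8, 0.3, -0.7]
opening: 0.0361
grip_force: 36.2
```

Call:
send_rows --increments '[{"gripper":30,"xyz":[0,0,0.06],"roll":0},{"gripper":30,"xyz":[0,0,0.12],"roll":0},{"gripper":30,"xyz":[0,0,0.16],"roll":0},{"gripper":30,"xyz":[0,0,0.16],"roll":0},{"gripper":30,"xyz":[0,0,0.16],"roll":0}]'

```text
t: 12.93
eef_pos: [0.5183, 0.2128, 0.1055]
ee_rot: [-0.0, -0.036, 0.999, -0.0]
ft_force: [0.1, 1.3, -2.0]
opening: 0.0363
grip_force: 36.2
```

Call:
send_rows --increments '[{"gripper":30,"xyz":[0,0,0.04],"roll":0},{"gripper":30,"xyz":[0,0,0.06],"roll":0},{"gripper":30,"xyz":[0,0,0.06],"roll":0},{"gripper":30,"xyz":[0,0,0.06],"roll":0}]'

```text
t: 13.27
eef_pos: [0.5184, 0.2128, 0.1041]
ee_rot: [0.0, -0.036, 0.999, 0.0]
ft_force: [0.7, -0.8, -1.7]
opening: 0.0364
grip_force: 36.3
```

Call:
send_rows --increments '[{"gripper":30,"xyz":[0,0,0.03],"roll":0},{"gripper":30,"xyz":[0,0,0.06],"roll":0},{"gripper":30,"xyz":[0,0,0.06],"roll":0},{"gripper":30,"xyz":[0,0,0.06],"roll":0}]'

```text
t: 13.6
eef_pos: [0.5187, 0.213, 0.1031]
ee_rot: [0.0, -0.036, 0.999, 0.0]
ft_force: [-1.2, 0.4, 6.8]
opening: 0.0368
grip_force: 36.9
```

Seated: about 8 N of contact at the expected height. Unloading slightly and opening.

Call:
send_rows --increments '[{"gripper":30,"xyz":[0,0,-0.03],"roll":0},{"gripper":40,"xyz":[0,0,-0.03],"roll":0},{"gripper":46,"xyz":[0,0,-0.03],"roll":0},{"gripper":54,"xyz":[0,0,-0.03],"roll":0},{"gripper":60,"xyz":[0,0,-0.03],"roll":0},{"gripper":60,"xyz":[0,0,-0.03],"roll":0},{"gripper":60,"xyz":[0,0,-0.03],"roll":0},{"gripper":60,"xyz":[0,0,-0.03],"roll":0}]'

```text
t: 14.27
eef_pos: [0.5183, 0.2128, 0.1033]
ee_rot: [-0.0, -0.036, 0.999, -0.0]
ft_force: [1.1, 0.5, 0.6]
opening: 0.0597
grip_force: 0.0
```

Call:
send_rows --increments '[{"gripper":60,"xyz":[0,0,-0.4],"roll":0},{"gripper":60,"xyz":[0,0,-1.0],"roll":0},{"gripper":60,"xyz":[0,0,-2.0],"roll":0},{"gripper":60,"xyz":[0,0,-3.0],"roll":0},{"gripper":60,"xyz":[0.5,0,-4.0],"roll":0},{"gripper":60,"xyz":[1.8,0,-4.5],"roll":0},{"gripper":60,"xyz":[3.0,0,-4.5],"roll":0},{"gripper":60,"xyz":[4.0,0,-4.5],"roll":0},{"gripper":60,"xyz":[4.0,0,-4.5],"roll":0},{"gripper":60,"xyz":[4.0,0,-4.5],"roll":0}]'

```text
t: 15.1
eef_pos: [0.418, 0.2056, 0.2171]
ee_rot: [0.001, -0.037, 0.999, 0.0]
ft_force: [0.5, 0.3, -0.2]
opening: 0.0595
grip_force: 0.0
```

```bash
python3 - <<'E'
from h import *
s=telemetry.state();print(s['t'],s['eef_pos'],s['ft_force'],s['opening'])
k=eyes.get_calibration('wrist');im=eyes.snapshot('wrist');cv2.imwrite('pics/w6.png',im)
sc=eyes.snapshot('scene');cv2.imwrite('pics/scene6.png',sc)
for c in('wrist','scene'):
  for th in('stamp','hung_stamp_a','carton'):
    print(c,th,[(round(x['score'],2),np.round(x['point'],3).tolist()) for x in models.spot_in(c,th)[:4]])
print('seat',proj(k,[.519,.2128,.131]))
b,g,r=[im[...,i].astype(int) for i in range(3)]
p=proj(k,[.519,.2128,.131])[0].astype(int);m=np.zeros(r.shape,np.uint8);m[p[1]-25:p[1]+25,p[0]-30:p[0]+30]=((r-b>60)&(g>150))[p[1]-25:p[1]+25,p[0]-30:p[0]+30]
q=np.argwhere(m)[:,::-1];print(len(q),q.mean(0) if len(q) else '',ray(k,[q.mean(0)],.131) if len(q) else '')
E
```

```text
15.1 [0.41797766 0.20561553 0.21705384] [ 0.54626171  0.25245771 -0.24410932] 0.0595167017761783
wrist stamp [(0.72, [0.235, 0.327, 0.006]), (0.66, [0.512, 0.215, 0.065])]
wrist hung_stamp_a [(0.78, [0.516, 0.11, 0.058]), (0.62, [0.506, 0.305, 0.062])]
wrist carton [(0.96, [0.42, 0.087, 0.057])]
scene stamp [(0.7, [0.506, 0.223, 0.067]), (0.62, [0.207, 0.34, 0.035]), (0.24, [0.407, 0.102, 0.05])]
scene hung_stamp_a [(0.89, [0.506, 0.305, 0.066])]
scene carton [(0.65, [0.407, 0.102, 0.049])]
seat [[247.92776024 301.14528603]]
677 [247.96602659 299.51698671] [[0.51714851 0.21270645 0.131     ]]
```

The knob dot shows at (0.517, 0.2127), right over the seat, and the carton reads (0.420, 0.087), where it was measured before. Handing in.

```bash
python3 -c "
from bench import robot
print(robot.close_job())"
```

```text
the job is handed in; nothing more can be done
None
```

The stamp was inked, pressed on the carton's top (about 7.5 N) and hung in the empty middle fork, with the carton where it stood; the job was handed in after about 15 s, and no verdict was returned.

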